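# Set the round-bottom flasks out on their cork rings

## Robot

A 6-joint arm with a two-finger parallel gripper is mounted at the origin on a cart in front of the work surface, level with it; the furniture and walls round the work are solid. World frame = base frame: x ahead of the robot, y to its left, z up, the work surface at z = 0. Lengths are in m, angles in degrees, forces in N, time in s.
With the tool pointing down it reaches from about 0.275 to 0.75 m from the base axis. Payload 10.2 kg.
Tool frame: the origin (TCP) lies midway between the tips of the shut fingers; the grasp point (between the pads) lies 19 mm behind it; z points along the fingers, y is the line along which they close (so a half turn about z gives the same grasp; the last joint's range is limited). The gripper opens to 85 mm and grips with 20 to 120 N. Pads are 22 mm wide; open, the fingers measure 114 mm over their backs; the gripper's body (76 mm by 85 mm) begins 54 mm behind the grasp point. The pads swing forward as they close: fully open they stand 13 mm farther back than shut.
Start: joints at [-80.638, 17.928, 85.812, -0, 76.261, -12.8], TCP at [0.198, -0.486, 0.209] pointing down, gripper open.
Joint ranges: [-168.41, 168.41], [-55.51, 124.54], [10.69, 146.95], [-70.63, 250.63], [1, 178], [-165.06, 165.06]. Speed limits (degrees/s): [136.94, 136.94, 172.46, 180, 180, 180].

## Interface

Orientations are given as a 3x3 rotation matrix whose columns are the frame's x, y, z axes.
In Python, from station import r, capture, camera_params, spotter gives the robot as it stands.
- The arm moves only by the tool play_rows, never from a script. Its argument "steps" is a list of rows, each a list of 6 numbers: the shift along the tool's x, y, z each as a share of 0.025 m, from -1 to 1, then the turn, a rotation vector about the tool's x, y, z each as a share of pi/2 rad, from -1 to 1. A call has 1 to 12 rows; each row shifts and turns the commanded pose from where the row before left it, along the tool's axes as they then stand; what a row does not reach is not made up. A row lasts 1/10 s, in which the tool goes at most 50 mm and 8.59 degrees, less where a joint would pass 70% of its speed; a pose out of reach is approached as far as the arm can. A call with a number of a shift or a turn outside -1 to 1 is refused whole. A call with a gripper value outside its range is refused whole. "fingers" is the opening, from 0 (shut) to 1 (fully open), set as the call begins (left out, the last holds). The fingers move at their own pace and stop on an object; "grip_force" is the grip in N (left out, the last holds). Time passes only in rows, so rows that do not move let the fingers close. It gives the time, the measured TCP pose, the force, the opening and the grip force at its end, in the units of the state.
- r.get_obs(): the state, without advancing time (a new reading comes with each control period).
- capture(name): name is "side" or "top"; returns the picture (400x640x3 uint8, blue, green, red); there is no depth.
- camera_params(name): a dict with "mtx" (3x3 intrinsics, pixels), "dist_coeffs" ([k1, k2, p1, p2, k3] as OpenCV has them; the pictures are not rectified), "view" (4x4, takes a point from world to camera coordinates). Camera axes: x right, y up, looking along -z (the intrinsics and any distortion apply to the point x, -y, -z); pixel columns grow to the right and rows downward; lengths in m; the calibration is good to about 2 mm. A picture is of the moment at which its call begins. camera_params takes no time and is no camera call.
- r.close_job(): hands the job in; it is judged then, once.
Trained networks look in the newest picture that a camera, given by its name, has taken for a name from the list of things; names that differ only in an ending like _2 or _b are one class to them, and where a whole thing is asked for, a point or a joint stands for the part that bears it (a point fixed in the world has none). Each returns a list of dicts, best first, with "confidence" (0 to 1); they miss things now and then, are a little off and sometimes report something else, mostly with a low value. They report only what shows in the picture. A call takes as long as a camera call. They do not tell look-alikes from the thing itself.
- spotter.find_in(camera, label): "position" ([column, row] in pixels, amid what is visible of it).
The state is a dict: "t": time; "q": joint angles; "dq": joint speeds; "joint_efforts": joint torques, N m; "tool_pos": TCP position; "ee_rot": TCP orientation; "contact_force": force on the tool from outside, world axes, zero at the start; "moment": the same for the moment, N m; "opening": finger opening in m; "gripper_force": force on a finger pad.
Only numpy, scipy, OpenCV 4.12 (cv2) and the standard library are available. Lean on these libraries where they do the work, as an engineer would, in place of code of your own. Each camera call takes 0.05 s, during which the arm holds its last target. There are 200 camera calls.

## Task

The four clean round-bottom flasks stand mixed up in the steel carrier. Take each one out by its neck and set it down gently, without dropping or tipping it, on the cork ring of its own size (smallest flask on the smallest ring, and so on up to the largest), so that each sits centred in its ring with its neck pointing up, the rings flat on the bench. Leave the oil bottle where it stands.

Things in the scene. Friction and masses are not known exactly. Their poses are not given: they have to be found in the camera images.
- flask_25: smallest of four clear glass round-bottom flasks: ball 41 mm across, upright neck 18 mm across, fixed white stopper as wide as the neck. Origin: centre of the ball, z up the neck; neck runs from 20.5 to 60.5 mm above the origin, stopper to 72.5 mm; grip either. About 35 g, bottom-heavy. Starts upright in any hole of the carrier; seated in ring_25 its origin is 30 mm above the worktop
- ring_25: cork ring for flask_25, the smallest of the four loose cork rings: flat on the worktop, outer diameter 56 mm, hole 30 mm, 16 mm high. Origin on the axis at the underside, z up. The ball of flask_25 rests on the inner top edge of the ring, its underside 9 mm clear of the worktop
- flask_50: second smallest of four clear glass round-bottom flasks: ball 51 mm across, upright neck 23 mm across, fixed white stopper as wide as the neck. Origin: centre of the ball, z up the neck; neck runs from 25.5 to 69 mm above the origin, stopper to 81 mm; grip either. About 45 g, bottom-heavy. Starts upright in any hole of the carrier; seated in ring_50 its origin is 37 mm above the worktop
- ring_50: cork ring for flask_50, the second smallest of the four loose cork rings: flat on the worktop, outer diameter 70 mm, hole 38 mm, 20 mm high. Origin on the axis at the underside, z up. The ball of flask_50 rests on the inner top edge of the ring, its underside 12 mm clear of the worktop
- flask_100: second largest of four clear glass round-bottom flasks: ball 64 mm across, upright neck 28 mm across, fixed white stopper as wide as the neck. Origin: centre of the ball, z up the neck; neck runs from 32 to 80 mm above the origin, stopper to 92 mm; grip either. About 70 g, bottom-heavy. Starts upright in any hole of the carrier; seated in ring_100 its origin is 47 mm above the worktop
- ring_100: cork ring for flask_100, the second largest of the four loose cork rings: flat on the worktop, outer diameter 86 mm, hole 48 mm, 26 mm high. Origin on the axis at the underside, z up. The ball of flask_100 rests on the inner top edge of the ring, its underside 15 mm clear of the worktop
- flask_250: largest of four clear glass round-bottom flasks: ball 85 mm across, upright neck 34 mm across, fixed white stopper as wide as the neck. Origin: centre of the ball, z up the neck; neck runs from 42.5 to 92.5 mm above the origin, stopper to 104.5 mm; grip either. About 130 g, bottom-heavy. Starts upright in any hole of the carrier; seated in ring_250 its origin is 60 mm above the worktop
- ring_250: cork ring for flask_250, the largest of the four loose cork rings: flat on the worktop, outer diameter 110 mm, hole 64 mm, 32 mm high. Origin on the axis at the underside, z up. The ball of flask_250 rests on the inner top edge of the ring, its underside 17 mm clear of the worktop
- carrier: fixed stainless-steel flask carrier: bent sheet, 170 x 170 mm, top face 45 mm above the worktop; origin on the worktop under its centre. Four equal holes, 35 mm across, centred at x = +-50, y = +-50 mm in its frame; each holds one upright flask at the start, its ball sunk 3 to 10 mm into the hole
- oil_bottle: bystander: dark brown screw-cap immersion-oil bottle, 34 mm in diameter, 105 mm tall, standing on the worktop beyond the rings; origin at the centre of its underside. Leave it alone
Mind the look-alikes: they are no part of the job. What is shaped like the ring_100 but green or yellow is not meant.

How it is judged:
By the outcome, as a careful person would: the job done as asked, in the order asked, and still so for the second after the job is handed in, with the robot touching nothing.
It also fails if it takes over 120 s, if anything falls off the work surface, if the arm or the gripper's body presses on something with over 40 N, if the wrist force passes 120 N, or if a joint passes its speed limit or range.

## Working session

There is one attempt and no reset: what is moved stays moved. The work goes in short steps, Python scripts to look and compute and a tool call to move; the robot and the scene stay as the last step left them, time stands still between calls to the robot, and variables do not carry over. Pictures are saved under pics/ and viewed, at most 14 in all, crops included, and the job is handed in when it is done.

Besides the shell and the picture viewer there is one more tool, called after "Request:" as a command line: name --pt "numbers of a row" for each row, then --argument value for the rest. play_rows: Moves the arm, as the interface text tells. Shift numbers are shares of 0.025 m and turn numbers shares of pi/2 rad, none past 1 either way. Its arguments: {"type":"object","properties":{"steps":{"type":"array","items":{"type":"array","items":{"type":"number"}}},"fingers":{"type":"number"},"grip_force":{"type":"number"}},"required":["steps"]}

```bash
mkdir -p pics; python3 - <<'E'
from station import r, capture, camera_params, spotter
import cv2, numpy as np
for c in ("top","side"):
    im=capture(c); cv2.imwrite(f"pics/{c}0.png",im)
    p=camera_params(c); print(c,np.round(p["mtx"],1).tolist(),p["dist_coeffs"],np.round(p["view"],3).tolist())
    for l in ["flask_25","flask_50","flask_100","flask_250","ring_25","ring_50","ring_100","ring_250","carrier","oil_bottle"]:
        print(l,[(np.round(d["position"]).tolist(),round(d["confidence"],2)) for d in spotter.find_in(c,l)][:4])
o=r.get_obs();print(o["t"],o["tool_pos"],np.round(o["ee_rot"],3).tolist(),o["opening"])
E
```

```text
top [[517.3, 0.0, 316.3], [0.0, 517.3, 196.6], [0.0, 0.0, 1.0]] [-0.1176746  0.         0.         0.         0.       ] [[-0.015, -1.0, -0.011, 0.222], [0.989, -0.016, 0.15, -0.657], [-0.15, -0.009, 0.989, -1.183], [0.0, 0.0, 0.0, 1.0]]
flask_25 [([265.0, 221.0], 0.87), ([306.0, 228.0], 0.75), ([359.0, 259.0], 0.6), ([258.0, 265.0], 0.54)]
flask_50 [([265.0, 221.0], 0.87), ([306.0, 228.0], 0.75), ([359.0, 259.0], 0.6), ([258.0, 265.0], 0.54)]
flask_100 [([265.0, 221.0], 0.87), ([306.0, 228.0], 0.75), ([359.0, 259.0], 0.6), ([258.0, 265.0], 0.54)]
flask_250 [([265.0, 221.0], 0.87), ([306.0, 228.0], 0.75), ([359.0, 259.0], 0.6), ([258.0, 265.0], 0.54)]
ring_25 [([406.0, 120.0], 0.97), ([413.0, 198.0], 0.88), ([358.0, 223.0], 0.86), ([362.0, 259.0], 0.72)]
ring_50 [([406.0, 120.0], 0.97), ([413.0, 198.0], 0.88), ([358.0, 223.0], 0.86), ([362.0, 259.0], 0.72)]
ring_100 [([406.0, 120.0], 0.97), ([413.0, 198.0], 0.88), ([358.0, 223.0], 0.86), ([362.0, 259.0], 0.72)]
ring_250 [([406.0, 120.0], 0.97), ([413.0, 198.0], 0.88), ([358.0, 223.0], 0.86), ([362.0, 259.0], 0.72)]
carrier [([281.0, 
[... 632 characters left out ...]
00.0], 0.93), ([344.0, 222.0], 0.85), ([389.0, 232.0], 0.71), ([349.0, 190.0], 0.52)]
ring_25 [([325.0, 200.0], 0.82), ([258.0, 188.0], 0.75), ([319.0, 186.0], 0.62), ([394.0, 286.0], 0.58)]
ring_50 [([325.0, 200.0], 0.82), ([258.0, 188.0], 0.75), ([319.0, 186.0], 0.62), ([394.0, 286.0], 0.58)]
ring_100 [([325.0, 200.0], 0.82), ([258.0, 188.0], 0.75), ([319.0, 186.0], 0.62), ([394.0, 286.0], 0.58)]
ring_250 [([325.0, 200.0], 0.82), ([258.0, 188.0], 0.75), ([319.0, 186.0], 0.62), ([394.0, 286.0], 0.58)]
carrier [([365.0, 251.0], 0.92)]
oil_bottle [([276.0, 196.0], 0.8)]
1.1 [ 0.1980473  -0.48621366  0.20949078] [[0.926, 0.377, 0.0], [0.377, -0.926, 0.0], [0.0, -0.0, -1.0]] 0.08564672732275493
```

```bash
python3 - <<'E'
import cv2
im=cv2.imread("pics/top0.png"); cv2.imwrite("pics/topc.png",cv2.resize(im[85:335,190:480],None,fx=2.4,fy=2.4,interpolation=cv2.INTER_CUBIC)[:600,:800])
im=cv2.imread("pics/side0.png"); cv2.imwrite("pics/sidec.png",cv2.resize(im[130:330,200:460],None,fx=3,fy=3,interpolation=cv2.INTER_CUBIC))
E
```

```text
(no output)
```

View pics/topc.png

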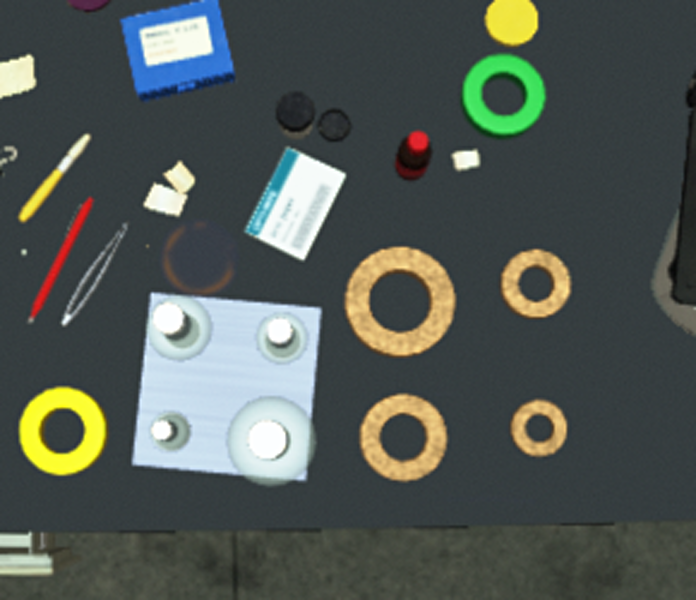

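View pics/sidec.png

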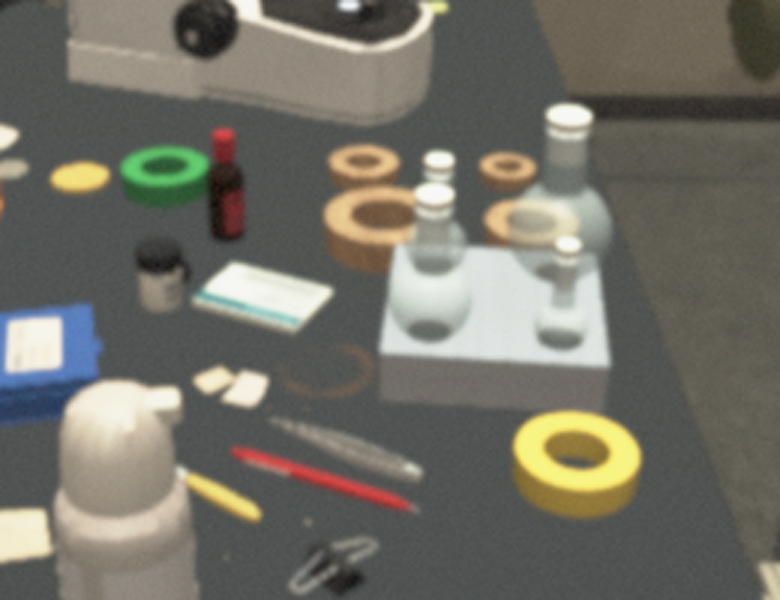

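The top view (crop px / 2.4 + (190, 85)) shows the stoppers in the carrier: 100 at crop (170,320), 50 at (280,332), 25 at (163,430) and 250 at (268,440). The cork rings are 250 at (400,301), 100 at (404,437), 50 at (536,284) and 25 at (539,428). The green and yellow rings are decoys, and the oil bottle is at (413,155).

```bash
cat > h.py <<'E'
import cv2, numpy as np
from scipy.optimize import least_squares
from station import camera_params
P={c:camera_params(c) for c in ("top","side")}
def proj(c,X):
    p=P[c]; V=np.array(p["view"]); X=np.atleast_2d(X)
    Y=(X@V[:3,:3].T+V[:3,3])*[1,-1,-1]
    return cv2.projectPoints(Y.reshape(-1,1,3),np.zeros(3),np.zeros(3),np.array(p["mtx"]),np.array(p["dist_coeffs"]))[0].reshape(-1,2)
def back(c,uv,z):
    return least_squares(lambda q:proj(c,[q[0],q[1],z])[0]-uv,[.45,.1]).x
A=np.linspace(0,2*np.pi,60)
def cyl(x,y,r,z0,z1): return np.vstack([np.c_[x+r*np.cos(A),y+r*np.sin(A),0*A+z] for z in (z0,z1)])
def hullc(pts):
    h=cv2.convexHull(np.float32(pts)); m=cv2.moments(h); return np.array([m["m10"],m["m01"]])/m["m00"], m["m00"]
def fit(c,uv,r,z0,z1):
    f=lambda q:hullc(proj(c,cyl(*q,r,z0,z1)))[0]-uv
    s=least_squares(f,back(c,uv,(z0+z1)/2),diff_step=1e-3); return s.x,hullc(proj(c,cyl(*s.x,r,z0,z1)))[1]
def blob(mask,uv,rad=30):
    n,l,st,ce=cv2.connectedComponentsWithStats(mask.astype(np.uint8))
    k=min((i for i in range(1,n) if st[i,4]>15),key=lambda i:np.hypot(*(ce[i]-uv)))
    cs=cv2.findContours((l==k).astype(np.uint8),cv2.RETR_EXTERNAL,cv2.CHAIN_APPROX_NONE)[0]
    m=np.zeros(mask.shape,np.uint8); cv2.drawContours(m,cs,-1,1,-1); m=cv2.moments(m,True)
    return np.array([m["m10"],m["m01"]])/m["m00"],m["m00"]
F={25:(.0557,.009,.0605,.0725),50:(.0635,.0115,.069,.081),100:(.0718,.014,.080,.092),250:(.0837,.017,.0925,.1045)}
RG={25:(.028,.016),50:(.035,.020),100:(.043,.026),250:(.055,.032)}
E
python3 - <<'E'
from h import *
im=cv2.imread("pics/top0.png"); hsv=cv2.cvtColor(im,cv2.COLOR_BGR2HSV).astype(int)
C=lambda u,v:np.array([u/2.4+190,v/2.4+85])
cork=(hsv[...,0]>5)&(hsv[...,0]<22)&(hsv[...,1]>60)&(hsv[...,2]>110)
for k,(u,v) in {25:(539,428),50:(536,284),100:(404,437),250:(400,301)}.items():
    b,a=blob(cork,C(u,v)); x,aa=fit("top",b,RG[k][0],0,RG[k][1]); print("ring",k,np.round(b,1),a,round(aa),np.round(x,4))
lum=im.min(2)
m={}
white=lum>225
for k,(u,v) in {25:(163,430),50:(280,332),100:(170,320),250:(268,440)}.items():
    z,rr,z0,z1=F[k]; b,a=blob(white,C(u,v)); x,aa=fit("top",b,rr,z+z1-.001,z+z1)
    m[k]=x; print("flask",k,np.round(b,1),a,round(aa),np.round(x,4))
# carrier square fit
loc={25:(-1,-1),50:(1,1),100:(-1,1),250:(1,-1)}
src=np.float64([(-.05,.05),(.05,.05),(.05,-.05),(-.05,-.05)]) ; ks=[25,100,50,250]
# carrier axes: world x up, y left: 25:(x-,y+),100:(x+,y+),50:(x+,y-),250:(x-,y-)
src=np.float64([(-.05,.05),(.05,.05),(.05,-.05),(-.05,-.05)])
q=least_squares(lambda q:np.ravel(src@np.array([[np.cos(q[2]),np.sin(q[2])],[-np.sin(q[2]),np.cos(q[2])]])+q[:2]-np.array([m[k] for k in ks])),[.4,.3,0]).x
print(q, dict(zip(ks,np.round(src@np.array([[np.cos(q[2]),np.sin(q[2])],[-np.sin(q[2]),np.cos(q[2])]])+q[:2],4).tolist())))
im2=cv2.imread("pics/side0.png")
for k in ks:
    z,rr,z0,z1=F[k]; print("side proj",k,(proj("side",[*m[k],z+z1])[0]-[200,130])*3)
E
```

```text
ring 25 [414.1 263. ] 433.0 442 [ 0.4996 -0.0231]
ring 50 [412.8 202.7] 655.0 673 [ 0.6472 -0.0255]
ring 100 [357.6 266.8] 1040.0 1028 [0.4928 0.1154]
ring 250 [356.3 210.2] 1646.0 1662 [0.6299 0.1153]
flask 25 [256.6 263.8] 48.0 53 [0.5011 0.3448]
flask 50 [305.7 221.9] 78.0 87 [0.5905 0.2349]
flask 100 [259.3 217.1] 123.0 132 [0.6004 0.3344]
flask 250 [300.5 267.7] 201.0 211 [0.4904 0.2455]
[ 0.54558391  0.28989921 -0.10405845] {25: [0.501, 0.3448], 100: [0.6005, 0.3344], 50: [0.5901, 0.235], 250: [0.4907, 0.2454]}
side proj 25 [567.97211446 240.78197417]
side proj 100 [433.83787422 190.79845209]
side proj 50 [437.70566253 156.61788477]
side proj 250 [568.64029334 112.18948927]
```

Request:
play_rows --pt "0 0 0 0 0 -0.0942" --pt "0 0 0 0 0 -0.0942" --pt "0 0 0 0 0 -0.0942" --pt "0 0 0 0 0 -0.0942" --pt "0 0 0 0 0 -0.0942" --pt "0 0 0 0 0 -0.0942" --pt "0 0 0 0 0 -0.0942" --pt "0 0 0 0 0 -0.0942" --fingers 0.5

```text
t: 1.9
tool_pos: [0.198, -0.4862, 0.2095]
ee_rot: [[-0.006, 1.0, -0.0], [1.0, 0.006, 0.0], [0.0, -0.0, -1.0]]
contact_force: [1.5, -0.5, -0.2]
opening: 0.0426
gripper_force: 0.0
```

Request:
play_rows --pt "0.92 0.34 -0.2 0 0 0.0038" --pt "0.92 0.34 -0.2 0 0 0" --pt "0.92 0.34 -0.2 0 0 0" --pt "0.92 0.34 -0.2 0 0 0" --pt "0.92 0.34 -0.2 0 0 0" --pt "0.92 0.34 -0.2 0 0 0" --pt "0.92 0.34 -0.2 0 0 0" --pt "0.92 0.34 -0.2 0 0 0" --pt "0.92 0.34 -0.2 0 0 0" --pt "0.92 0.34 -0.2 0 0 0" --pt "0.92 0.34 -0.2 0 0 0" --pt "0.92 0.34 0 0 0 0" --fingers 0.45

```text
t: 3.1
tool_pos: [0.302, -0.2101, 0.2652]
ee_rot: [[0.006, 1.0, 0.001], [1.0, -0.006, -0.001], [-0.001, 0.001, -1.0]]
contact_force: [0.4, 0.3, -0.6]
opening: 0.0382
gripper_force: 0.0
```

Request:
play_rows --pt "0.92 0.34 0 0 0 0" --pt "0.92 0.34 0 0 0 0" --pt "0.92 0.34 0 0 0 0" --pt "0.92 0.34 0 0 0 0" --pt "0.92 0.34 0 0 0 0" --pt "0.92 0.34 0 0 0 0" --pt "0.92 0.34 0 0 0 0" --pt "0.92 0.34 0 0 0 0" --pt "0.92 0.34 0 0 0 0" --pt "0.92 0.34 0 0 0 0" --pt "0.92 0.34 0 0 0 0" --pt "0.92 0.34 0 0 0 0"

```text
t: 4.3
tool_pos: [0.4056, 0.0656, 0.2646]
ee_rot: [[0.006, 1.0, 0.0], [1.0, -0.006, -0.0], [-0.0, 0.0, -1.0]]
contact_force: [-0.3, -0.2, -0.3]
opening: 0.0385
gripper_force: 0.0
```

Request:
play_rows --pt "0.92 0.34 0 0 0 0" --pt "0.92 0.34 0 0 0 0" --pt "0.92 0.34 0 0 0 0" --pt "0.92 0.34 0 0 0 0" --pt "0.92 0.34 0 0 0 0" --pt "0.92 0.34 0 0 0 0" --pt "0.92 0.34 0 0 0 0" --pt "0.92 0.34 0 0 0 0" --pt "0.92 0.34 0 0 0 0" --pt "0.92 0.34 0 0 0 0" --pt "0.92 0.34 0 0 0 0" --pt "0 0 0 0 0 0"

```text
t: 5.5
tool_pos: [0.5006, 0.3188, 0.2637]
ee_rot: [[0.004, 1.0, -0.001], [1.0, -0.004, 0.0], [0.0, -0.001, -1.0]]
contact_force: [0.5, -0.6, -0.8]
opening: 0.0385
gripper_force: 0.0
```

Request:
play_rows --pt "0.52 0 0 0 0 0" --pt "0.52 0 0 0 0 0" --pt "0 0 0.8 0 0 0" --pt "0 0 0.8 0 0 0" --pt "0 0 0.8 0 0 0" --pt "0 0 0.8 0 0 0" --pt "0 0 0 0 0 0" --pt "0 0 0 0 0 0"

```text
t: 6.3
tool_pos: [0.5007, 0.3432, 0.1853]
ee_rot: [[0.006, 1.0, 0.001], [1.0, -0.006, 0.0], [0.0, 0.001, -1.0]]
contact_force: [0.5, -0.7, 0.8]
opening: 0.0386
gripper_force: 0.0
```

```bash
python3 - <<'E'
from h import *
from station import r,capture
o=r.get_obs(); print(o["tool_pos"],o["ee_rot"])
im=capture("top"); cv2.imwrite("pics/g1.png",cv2.resize(im[180:310,200:340],None,fx=4,fy=4))
s=capture("side"); cv2.imwrite("pics/g1s.png",cv2.resize(s[130:270,300:440],None,fx=4,fy=4))
cv2.imwrite("pics/g1b.png",np.hstack([cv2.resize(im[180:310,200:340],(400,372)),cv2.resize(s[130:270,300:440],(400,372))]))
E
```

```text
[0.50066277 0.34323981 0.18530255] [[ 6.23604429e-03  9.99980418e-01  5.24615670e-04]
 [ 9.99980513e-01 -6.23619569e-03  2.87461418e-04]
 [ 2.90727395e-04  5.22812825e-04 -9.99999821e-01]]
```

View pics/g1b.png

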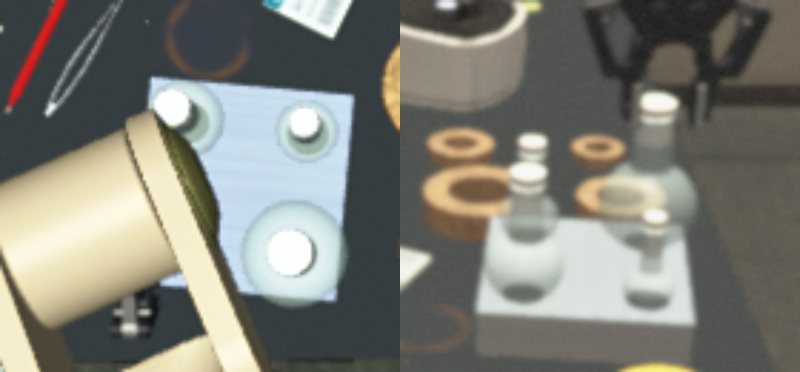

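```bash
python3 - <<'E'
from h import *
s=cv2.imread("pics/g1s.png")
s=cv2.resize(s[0:280],None,fx=1.42,fy=1.42,interpolation=cv2.INTER_CUBIC)
for X in ([.5007,.3432,.185],[.5007,.3432,.204],[.481,.3432,.204],[.520,.3432,.204]):
    q=(proj("side",X)[0]-[300,130])*4*1.42; print(q); cv2.circle(s,tuple(int(v) for v in q),4,(0,0,255),-1)
cv2.imwrite("pics/g1z.png",s)
E
```

```text
[519.77822599 322.42303465]
[523.95508283 276.84338921]
[576.22041724 277.04114747]
[472.69630494 276.65271798]
```

View pics/g1z.png

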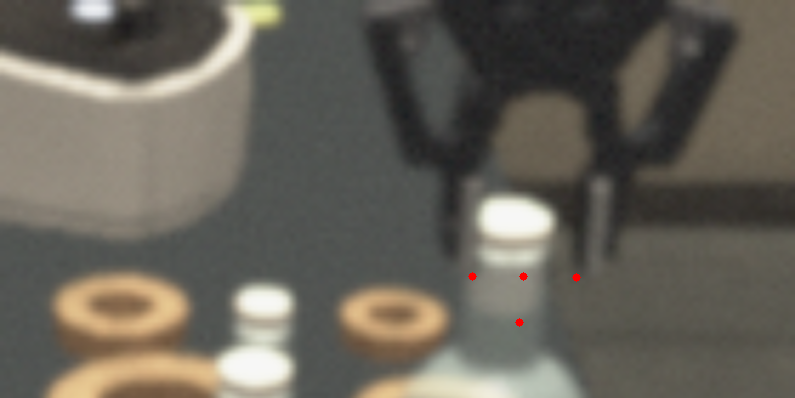

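Request:
play_rows --pt "0 0 0 0 0 0" --pt "0 0 0 0 0 0" --pt "0 0 0 0 0 0" --pt "0 0 0 0 0 0" --pt "0 0 0 0 0 0" --pt "0 0 0 0 0 0" --pt "0 0 0 0 0 0" --pt "0 0 0 0 0 0" --fingers 0

```text
t: 7.2
tool_pos: [0.5006, 0.3429, 0.1845]
ee_rot: [[0.006, 1.0, -0.0], [1.0, -0.006, -0.0], [-0.0, -0.0, -1.0]]
contact_force: [-0.2, 0.9, -0.1]
opening: -0.0
gripper_force: 0.0
```

```bash
python3 - <<'E'
from h import *
from station import r,capture
o=r.get_obs(); print(o["t"],o["tool_pos"],o["q"],o["opening"])
s=capture("side"); s=cv2.resize(s[110:230,320:480],None,fx=5,fy=5,interpolation=cv2.INTER_CUBIC)
T=np.array(o["tool_pos"])
for d in (0,.02,.04,.06):
    q=(proj("side",T+[0,0,d])[0]-[320,110])*5; print(q); cv2.circle(s,tuple(int(v) for v in q),3,(0,0,255),-1)
cv2.imwrite("pics/g2z.png",s)
E
```

```text
7.2 [0.50056207 0.34294513 0.18447641] [2.33651954e+01 2.93732176e+01 7.28387127e+01 8.64147350e-04
 7.77905626e+01 2.37228287e+01] -3.101457595686177e-05
[357.67838384 384.6617949 ]
[361.54981556 342.43568412]
[365.48553278 299.40275953]
[369.48678257 255.5431798 ]
```

View pics/g2z.png

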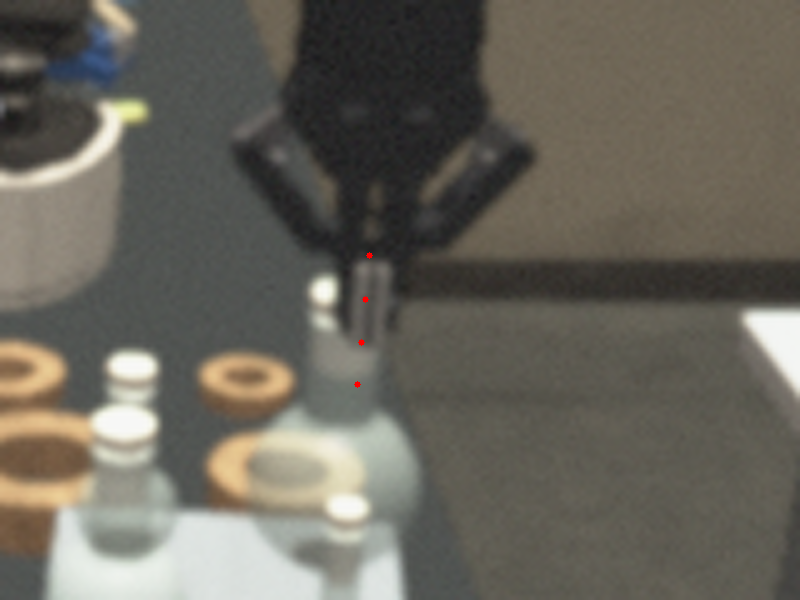

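```bash
python3 - <<'E'
from h import *
s=cv2.imread("pics/side0.png")
T=np.array([.198,-.4862,.2095])
p=proj("side",T)[0];print(p, proj("top",T))
a=np.maximum(0,(p-[80,60]).astype(int)); c=cv2.resize(s[a[1]:a[1]+120,a[0]:a[0]+160],None,fx=5,fy=5)
R=np.array([[0.926,.377],[.377,-.926]])
for d in [(0,0,0),(0,0,.019),(.377*.0425,-.926*.0425,.013),(-.377*.0425,.926*.0425,.013)]:
    q=(proj("side",T+d)[0]-a)*5; cv2.circle(c,tuple(int(v) for v in q),3,(0,0,255),-1)
cv2.imwrite("pics/s0z.png",c)
E
```

```text
[437.58936173  85.99248478] [[650.66293882 397.26111339]]
```

View pics/s0z.png

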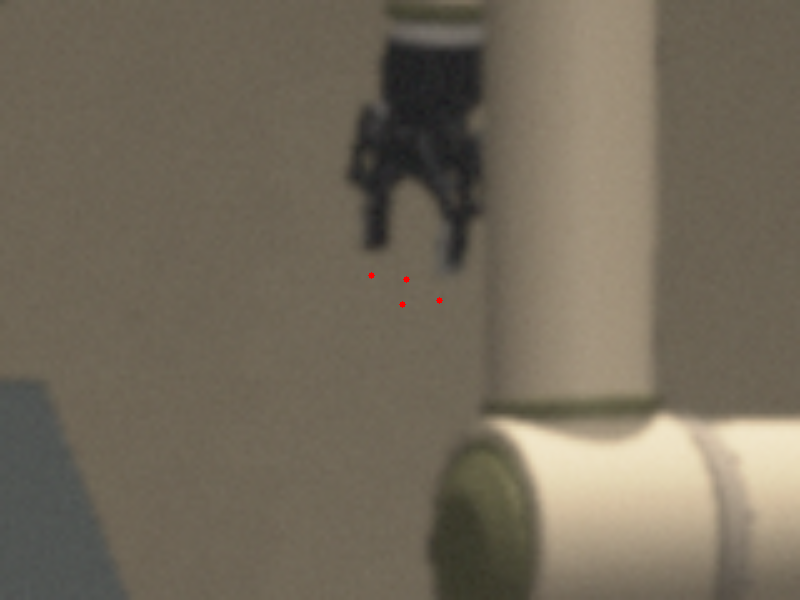

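Request:
play_rows --pt "0.5 -1 0 0 0 0" --pt "0.5 -1 0 0 0 0" --pt "0.5 -1 0 0 0 0" --pt "0.5 -1 0 0 0 0" --pt "0.5 -1 0 0 0 0" --pt "0.5 0 0 0 0 0" --pt "0.5 0 0 0 0 0" --pt "0 0 0 0 0 0" --pt "0 0 0 0 0 0"

```text
t: 8.15
tool_pos: [0.3766, 0.431, 0.1842]
ee_rot: [[0.006, 1.0, -0.0], [1.0, -0.006, -0.0], [-0.0, -0.0, -1.0]]
contact_force: [-0.4, 0.1, -0.4]
opening: -0.0
gripper_force: 0.0
```

```bash
python3 - <<'E'
from h import *
from station import r,capture
o=r.get_obs(); T=np.array(o["tool_pos"]); print(o["t"],T,o["q"]); out=[]
for c in ("top","side"):
    s=capture(c); cv2.imwrite(f"pics/tip_{c}_full.png",s); a=(proj(c,T)[0]-[50,80]).astype(int); print(c,a)
    s=cv2.resize(s[a[1]:a[1]+150,a[0]:a[0]+100],None,fx=4,fy=4,interpolation=cv2.INTER_CUBIC)
    for d in (0,.02,.04,.06):
        q=(proj(c,T+[0,0,d])[0]-a)*4; print(q); cv2.circle(s,tuple(int(v) for v in q),3,(0,0,255),-1)
    out.append(s)
cv2.imwrite("pics/tip.png",np.hstack(out))
E
```

```text
8.15 [0.37656408 0.43099866 0.1842418 ] [ 3.71381419e+01  2.50113869e+01  7.95521783e+01 -1.32204914e-02
  7.54543691e+01  3.75037770e+01]
top [162 243]
[200.22393764 322.54627164]
[192.00708397 326.1498347 ]
[183.47996517 329.88775314]
[174.62482358 333.76760815]
side [410 126]
[202.19405414 322.2885309 ]
[208.41922744 286.45325039]
[214.75666113 249.87000204]
[221.20872542 212.5185929 ]
```

View pics/tip.png

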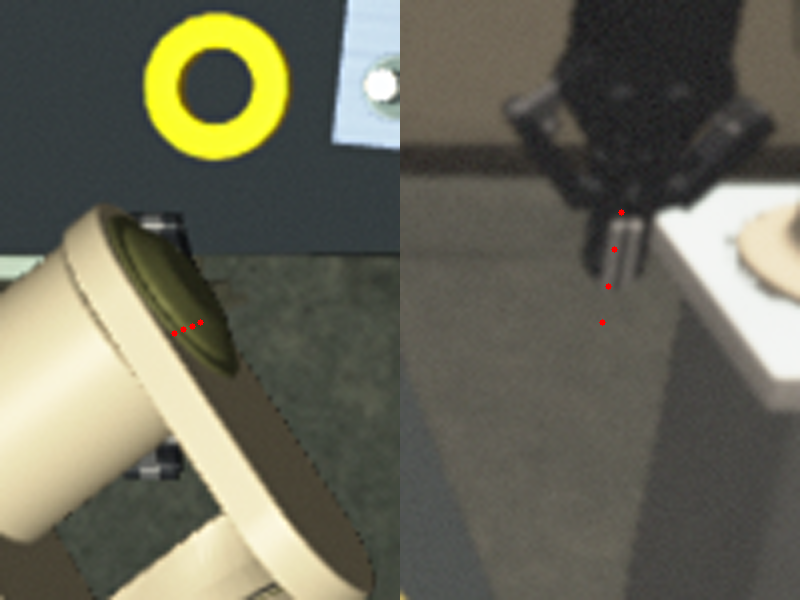

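Request:
play_rows --pt "-0.56 0.86 0 0 0 0" --pt "-0.56 0.86 0 0 0 0" --pt "-0.56 0.86 0 0 0 0" --pt "-0.56 0.86 0 0 0 0" --pt "-0.56 0.86 0 0 0 0" --pt "-0.56 0.86 0 0 0 0" --pt "0 0 0 0 0 0" --pt "0 0 0 0 0 0" --fingers 0.45

```text
t: 9.05
tool_pos: [0.5047, 0.3459, 0.1843]
ee_rot: [[0.008, 1.0, -0.0], [1.0, -0.008, -0.0], [-0.0, -0.0, -1.0]]
contact_force: [-0.3, 0.5, 0.4]
opening: 0.0386
gripper_force: 0.0
```

Request:
play_rows --pt "0 0 0.7 0 0 0" --pt "0 0 0.7 0 0 0" --pt "0 0 0.7 0 0 0" --pt "0 0 0.7 0 0 0" --pt "0 0 0.7 0 0 0" --pt "0 0 0.7 0 0 0" --pt "0 0 0 0 0 0" --pt "0 0 0 0 0 0"

```text
t: 9.85
tool_pos: [0.5043, 0.3469, 0.0802]
ee_rot: [[0.006, 1.0, 0.0], [1.0, -0.006, 0.0], [0.0, 0.0, -1.0]]
contact_force: [0.5, 0.5, 0.7]
opening: 0.0379
gripper_force: 0.0
```

```bash
cat >> h.py <<'E'
def look(name,c,x0,y0,w,h,f):
    from station import r,capture
    s=capture(c); cv2.imwrite(f"pics/{name}_full.png",s)
    cv2.imwrite(f"pics/{name}.png",cv2.resize(s[y0:y0+h,x0:x0+w],None,fx=f,fy=f,interpolation=cv2.INTER_CUBIC))
    o=r.get_obs(); print(o["t"],np.round(o["tool_pos"],4),np.round(o["contact_force"],1),o["opening"])
E
python3 -c "
from h import *; look('p25','side',330,130,120,110,5)"
```

```text
9.9 [0.5047 0.3469 0.0807] [-0.3  0.1  0.6] 0.03833393871510974
```

View pics/p25.png

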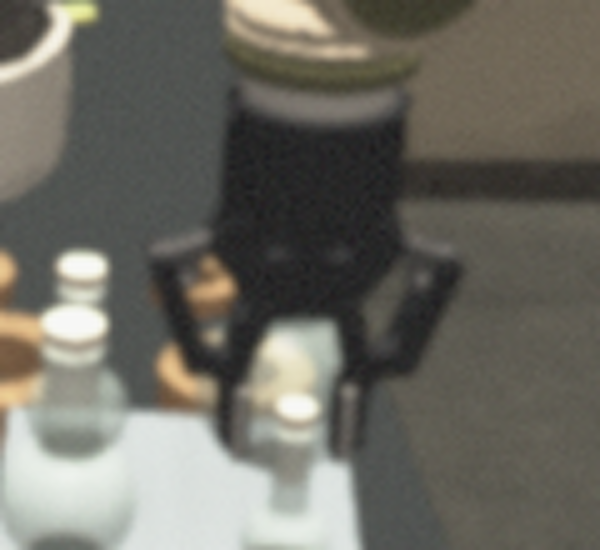

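The side view shows the small flask's stopper at (297,405), between the pads with tips at row ~455. The fingers are centred, and the real tips sit about 20 mm higher than reported. I'll go 11 mm lower and grip.

Request:
play_rows --pt "0 0 0.22 0 0 0" --pt "0 0 0.22 0 0 0" --pt "0 0 0 0 0 0"

```text
t: 10.2
tool_pos: [0.5042, 0.3463, 0.0677]
ee_rot: [[0.006, 1.0, -0.001], [1.0, -0.006, -0.001], [-0.001, -0.001, -1.0]]
contact_force: [0.5, -0.5, -0.4]
opening: 0.0386
gripper_force: 0.0
```

Request:
play_rows --pt "0 0 0 0 0 0" --pt "0 0 0 0 0 0" --pt "0 0 0 0 0 0" --pt "0 0 0 0 0 0" --pt "0 0 0 0 0 0" --pt "0 0 0 0 0 0" --fingers 0 --grip_force 25

```text
t: 10.8
tool_pos: [0.5034, 0.3465, 0.0686]
ee_rot: [[0.006, 1.0, -0.003], [1.0, -0.006, -0.0], [-0.0, -0.003, -1.0]]
contact_force: [-6.3, -0.1, 2.7]
opening: 0.0174
gripper_force: 23.9
```

```bash
python3 -c "
from h import *; look('p25g','side',330,150,120,110,5)
from station import r; print(r.get_obs()['gripper_force'])"
```

```text
10.85 [0.5034 0.3465 0.0687] [-6.2  0.4  4.3] 0.01750944082412677
23.900814950466156
```

View pics/p25g.png

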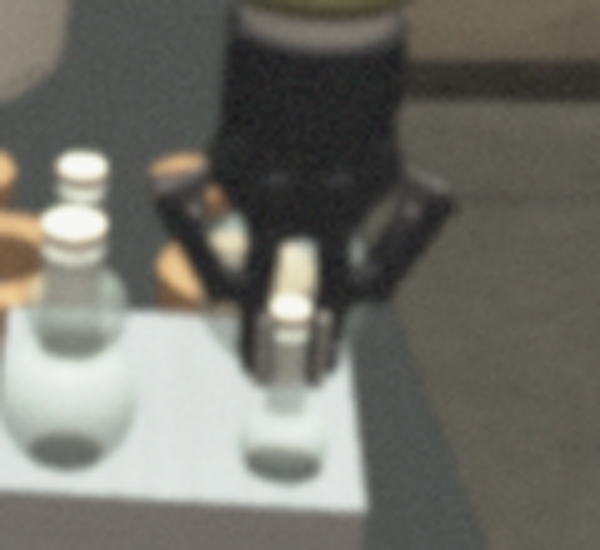

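Request:
play_rows --pt "0 -0.04 0 0 0 0" --pt "0 0 -0.2 0 0 0" --pt "0 0 -0.4 0 0 0" --pt "0 0 -0.7 0 0 0" --pt "0 0 -1 0 0 0" --pt "0 0 -1 0 0 0" --pt "0 0 -1 0 0 0" --pt "0 0 -1 0 0 0" --pt "0 0 -1 0 0 0" --pt "0 0 -0.7 0 0 0" --pt "0 0 -0.4 0 0 0" --pt "0 0 0 0 0 0"

```text
t: 12.05
tool_pos: [0.5041, 0.3466, 0.2551]
ee_rot: [[0.006, 1.0, 0.003], [1.0, -0.006, 0.001], [0.001, 0.003, -1.0]]
contact_force: [0.1, 0.7, -0.6]
opening: 0.0171
gripper_force: 24.3
```

Request:
play_rows --pt "-0.3 0 0 0 0 0" --pt "-0.6 0 0 0 0 0" --pt "-0.9 0 0 0 0 0" --pt "-1 0 0 0 0 0" --pt "-1 0 0 0 0 0" --pt "-1 0 0 0 0 0" --pt "-1 0 0 0 0 0" --pt "-1 0 0 0 0 0" --pt "-1 0 0 0 0 0" --pt "-1 0 0 0 0 0" --pt "-1 0 0 0 0 0" --pt "-1 0 0 0 0 0"

```text
t: 13.25
tool_pos: [0.5012, 0.075, 0.2524]
ee_rot: [[0.006, 1.0, -0.002], [1.0, -0.006, -0.0], [-0.0, -0.002, -1.0]]
contact_force: [0.2, -0.1, -0.4]
opening: 0.0172
gripper_force: 24.3
```

Request:
play_rows --pt "-1 0 0 0 0 0" --pt "-1 0 0 0 0 0" --pt "-1 0 0 0 0 0" --pt "-0.7 0 0 0 0 0" --pt "-0.4 0 0 0 0 0" --pt "-0.1 0 0 0 0 0" --pt "0 0 0 0 0 0" --pt "0 0 0 0 0 0"

```text
t: 14.05
tool_pos: [0.5012, -0.0279, 0.2534]
ee_rot: [[0.005, 1.0, -0.0], [1.0, -0.005, 0.0], [0.0, -0.0, -1.0]]
contact_force: [-0.2, -0.1, -0.3]
opening: 0.0171
gripper_force: 24.3
```

```bash
python3 - <<'E'
from h import *
from station import r,capture
o=r.get_obs(); T=np.array(o["tool_pos"]); print(o["t"],T)
out=[]
for c in ("side","top"):
    s=capture(c); p=proj(c,[.4996,-.0231,.30])[0]; p2=proj(c,[.4996,-.0231,.24])[0]; print(c,p,p2)
    a=np.clip((p-[50,60]).astype(int),0,[540,280]); print(a); cv2.imwrite(f"pics/c25{c}.png",s)
    s=cv2.resize(s[a[1]:a[1]+120,a[0]:a[0]+100],None,fx=4,fy=4,interpolation=cv2.INTER_CUBIC)
    for z in (.313,.301,.241,.016):
        q=(proj(c,[.4996,-.0231,z])[0]-a)*4; cv2.circle(s,tuple(int(v) for v in q),2,(0,0,255),-1); print(q)
    out.append(s)
cv2.imwrite("pics/c25.png",np.hstack(out))
E
```

```text
14.05 [ 0.50116137 -0.02789777  0.25336719]
side [374.70379908  91.65023698] [373.34500716 112.77479337]
[324  31]
[204.018516  223.8233199]
[202.90743041 241.16255632]
[197.46904009 325.71948253]
[178.70821242 613.58174398]
top [441.29928247 259.29542718] [434.45424952 260.21523059]
[391 199]
[207.57188528 240.32303971]
[201.6815598 241.1164842]
[174.24770189 244.80315709]
[ 94.38035057 255.45497187]
```

View pics/c25.png

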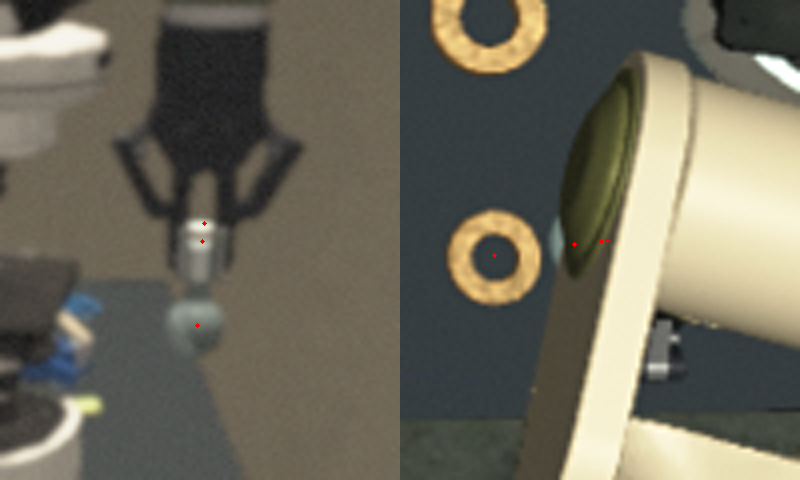

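Request:
play_rows --pt "0.1 0 0.5 0 0 0" --pt "0.1 0 1 0 0 0" --pt "0 0 1 0 0 0" --pt "0 0 1 0 0 0" --pt "0 0 1 0 0 0" --pt "0 0 1 0 0 0" --pt "0 0 1 0 0 0" --pt "0 0 0.6 0 0 0" --pt "0 0 0.3 0 0 0" --pt "0 0 0 0 0 0" --pt "0 0 0 0 0 0"

```text
t: 15.25
tool_pos: [0.5018, -0.0235, 0.0692]
ee_rot: [[0.006, 1.0, 0.001], [1.0, -0.006, -0.0], [-0.0, 0.001, -1.0]]
contact_force: [0.5, -0.1, -0.8]
opening: 0.0175
gripper_force: 24.3
```

```bash
python3 - <<'E'
from h import *
from station import r,capture
o=r.get_obs(); T=np.array(o["tool_pos"]); print(o["t"],T)
out=[]; zo=T[2]-.013
for c in ("side","top"):
    s=capture(c); cv2.imwrite(f"pics/d25{c}.png",s)
    p=proj(c,[.4996,-.0231,.08])[0]
    a=np.clip((p-[40,48]).astype(int),0,[540,280])
    s=cv2.resize(s[a[1]:a[1]+96,a[0]:a[0]+80],None,fx=5,fy=5,interpolation=cv2.INTER_CUBIC)
    for z in (zo+.0725,zo+.06,zo,.016):
        q=(proj(c,[.4996,-.0231,z])[0]-a)*5; cv2.circle(s,tuple(int(v) for v in q),2,(0,0,255),-1); print(q)
    out.append(s)
cv2.imwrite("pics/d25.png",np.hstack(out))
E
```

```text
15.25 [ 0.50175404 -0.0235094   0.06923691]
[209.74746916 163.54558643]
[208.4503052  183.43040654]
[202.35476474 276.57707855]
[198.38526553 336.97717998]
[223.15853284 238.31126008]
[217.72036916 239.03592502]
[193.15273028 242.30417423]
[177.97543821 244.31871483]
```

View pics/d25.png

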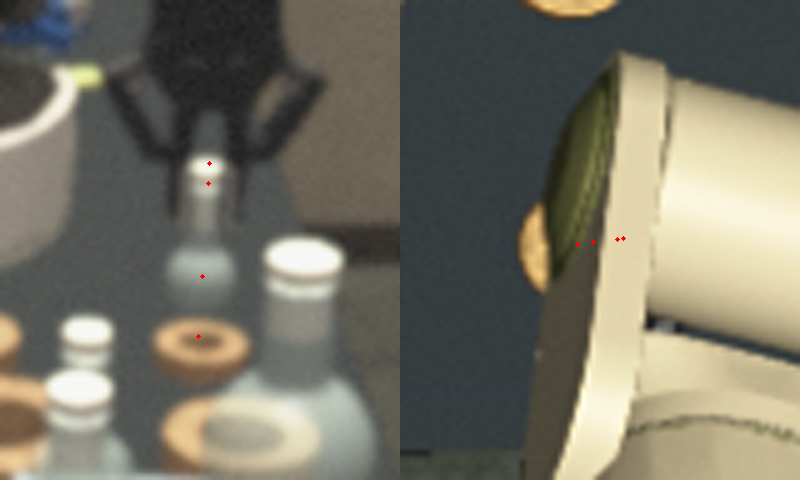

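```bash
cat >> h.py <<'E'
def stop(im,c,k,x,y,zo,th=170):
    """measured minus predicted centroid (px) of the stopper's white blob"""
    z,rr,z0,z1=F[k]; pr,ar=hullc(proj(c,cyl(x,y,rr,zo+z0,zo+z1)))
    b,a=blob(im.min(2)>th,pr); return np.round(b-pr,2),a,round(ar)
E
python3 - <<'E'
from h import *
m={25:(.501,.3448),50:(.5901,.235),100:(.6005,.3344),250:(.4907,.2454)}
for th in (150,170,190):
    for k in m: print(th,k,stop(cv2.imread("pics/side0.png"),"side",k,*m[k],F[k][0],th))
    print("held",stop(cv2.imread("pics/d25side.png"),"side",25,.4996,-.0231,.0692-.013,th))
for d in np.eye(3)*.005: print(proj("side",np.array([.4996,-.0231,.11])+d)-proj("side",[.4996,-.0231,.11]))
E
```

```text
150 25 (array([-22.06,  15.03]), 3121.0, 64)
150 50 (array([-1.12,  7.53]), 216.0, 74)
150 100 (array([ 0.37, -4.05]), 216.0, 120)
150 250 (array([-0.11,  0.23]), 136.0, 134)
held (array([-1.03, -0.2 ]), 34.0, 34)
170 25 (array([-0.43,  3.69]), 17.0, 64)
170 50 (array([ 0.11, -1.55]), 40.0, 74)
170 100 (array([ 0.03, -2.93]), 95.0, 120)
170 250 (array([ 0.09, -1.72]), 85.0, 134)
held (array([-0.83, -1.52]), 16.0, 34)
190 25 (array([-0.25, -2.04]), 34.0, 64)
190 50 (array([ 0.2 , -1.69]), 37.0, 74)
190 100 (array([ 0.11, -2.73]), 79.0, 120)
190 250 (array([ 0.13, -1.74]), 78.0, 134)
held (array([18.52, 16.4 ]), 78.0, 34)
[[-1.68954209 -0.00750823]]
[[0.19307389 0.63434724]]
[[ 0.10316516 -1.58006264]]
```

Request:
play_rows --pt "0.06 -0.04 0 0 0 0" --pt "0.06 -0.04 0.2 0 0 0" --pt "0 0 0.3 0 0 0" --pt "0 0 0.2 0 0 0" --pt "0 0 0.1 0 0 0" --pt "0 0 0.08 0 0 0" --pt "0 0 0 0 0 0" --pt "0 0 0 0 0 0"

```text
t: 16.15
tool_pos: [0.4994, -0.0206, 0.0466]
ee_rot: [[0.006, 1.0, 0.0], [1.0, -0.006, -0.0], [-0.0, 0.0, -1.0]]
contact_force: [0.0, 0.5, -0.4]
opening: 0.0169
gripper_force: 24.3
```

Request:
play_rows --pt "0 0 0.06 0 0 0" --pt "0 0 0.06 0 0 0" --pt "0 0 0 0 0 0" --pt "0 0 0 0 0 0"

```text
t: 16.55
tool_pos: [0.4993, -0.0205, 0.0435]
ee_rot: [[0.006, 1.0, -0.0], [1.0, -0.006, 0.0], [0.0, -0.0, -1.0]]
contact_force: [0.3, -0.5, -1.6]
opening: 0.0174
gripper_force: 24.3
```

Request:
play_rows --pt "0 0 0.04 0 0 0" --pt "0 0 0 0 0 0" --pt "0 0 0 0 0 0"

```text
t: 16.85
tool_pos: [0.4993, -0.0206, 0.0426]
ee_rot: [[0.006, 1.0, 0.0], [1.0, -0.006, -0.0], [-0.0, 0.0, -1.0]]
contact_force: [0.1, -0.3, 1.4]
opening: 0.0173
gripper_force: 24.6
```

Request:
play_rows --pt "0 0 0.04 0 0 0" --pt "0 0 0 0 0 0" --pt "0 0 0 0 0 0"

```text
t: 17.15
tool_pos: [0.4994, -0.0206, 0.0421]
ee_rot: [[0.006, 1.0, 0.0], [1.0, -0.006, -0.0], [-0.0, 0.0, -1.0]]
contact_force: [-2.6, 0.2, 7.7]
opening: 0.0172
gripper_force: 25.0
```

Request:
play_rows --pt "0 -0.05 0 0 0 0" --pt "0 0 0 0 0 0" --pt "0 0 0 0 0 0"

```text
t: 17.45
tool_pos: [0.4988, -0.0206, 0.0421]
ee_rot: [[0.006, 1.0, 0.002], [1.0, -0.006, -0.0], [-0.0, 0.002, -1.0]]
contact_force: [0.1, 0.2, 5.8]
opening: 0.0175
gripper_force: 24.4
```

Request:
play_rows --pt "0 0 -0.03 0 0 0" --pt "0 0 0 0 0 0" --pt "0 0 0 0 0 0"

```text
t: 17.75
tool_pos: [0.4983, -0.0206, 0.0423]
ee_rot: [[0.006, 1.0, 0.001], [1.0, -0.006, -0.0], [-0.0, 0.001, -1.0]]
contact_force: [1.8, 0.8, 2.9]
opening: 0.0175
gripper_force: 24.4
```

Request:
play_rows --pt "0 0 0 0 0 0" --pt "0 0 0 0 0 0" --pt "0 0 0 0 0 0" --pt "0 0 0 0 0 0" --pt "0 0 0 0 0 0" --fingers 0.45

```text
t: 18.25
tool_pos: [0.498, -0.0205, 0.0422]
ee_rot: [[0.006, 1.0, -0.0], [1.0, -0.006, 0.0], [0.0, -0.0, -1.0]]
contact_force: [-0.3, 0.0, -0.1]
opening: 0.0384
gripper_force: 0.0
```

```bash
python3 - <<'E'
from h import *
from station import r,capture
o=r.get_obs(); print(o["t"],np.round(o["tool_pos"],4),np.round(o["contact_force"],1),o["opening"])
s=capture("side"); cv2.imwrite("pics/e25.png",s)
for th in (130,150,170): print(stop(s,"side",25,.4996,-.0231,.03,th))
E
```

```text
18.25 [ 0.498  -0.0205  0.0422] [-0.3  0.  -0.1] 0.03841366318599582
(array([0.13, 0.77]), 50.0, 34)
(array([0.06, 0.28]), 37.0, 34)
(array([ 0.21, -1.24]), 18.0, 34)
```

Request:
play_rows --pt "0 0 -0.3 0 0 0" --pt "0 0 -0.7 0 0 0" --pt "0 0 -1 0 0 0" --pt "0 0 -1 0 0 0" --pt "0 0 -1 0 0 0" --pt "0 0 -1 0 0 -0.0038" --pt "0.3 0.1 -0.8 0 0 0" --pt "0.7 0.27 -0.5 0 0 0" --pt "1 0.36 0 0 0 0" --pt "1 0.36 0 0 0 0" --pt "1 0.36 0 0 0 0" --pt "1 0.36 0 0 0 0" --fingers 0.5

```text
t: 19.5
tool_pos: [0.5435, 0.1055, 0.2004]
ee_rot: [[0.0, 1.0, 0.001], [1.0, -0.0, -0.0], [-0.0, 0.001, -1.0]]
contact_force: [0.6, -0.4, 0.2]
opening: 0.0427
gripper_force: 0.0
```

Request:
play_rows --pt "1 0.36 0 0 0 0" --pt "1 0.36 0 0 0 0" --pt "1 0.36 0 0 0 0" --pt "1 0.36 0 0 0 0" --pt "0.8 0.3 0 0 0 0" --pt "0.4 0.1 0 0 0 0" --pt "0 0 0 0 0 0" --pt "0 0 0 0 0 0"

```text
t: 20.3
tool_pos: [0.5892, 0.2338, 0.1999]
ee_rot: [[0.0, 1.0, -0.0], [1.0, -0.0, -0.0], [-0.0, -0.0, -1.0]]
contact_force: [0.3, -0.1, -0.5]
opening: 0.0431
gripper_force: 0.0
```

Request:
play_rows --pt "0.13 0.11 0.3 0 0 0" --pt "0 0 0.8 0 0 0" --pt "0 0 0.8 0 0 0" --pt "0 0 0.8 0 0 0" --pt "0 0 0.8 0 0 0" --pt "0 0 0.7 0 0 0" --pt "0 0 0.45 0 0 0" --pt "0 0 0 0 0 0" --pt "0 0 0 0 0 0"

```text
t: 21.2
tool_pos: [0.5925, 0.2375, 0.0841]
ee_rot: [[0.001, 1.0, 0.001], [1.0, -0.001, 0.0], [0.0, 0.001, -1.0]]
contact_force: [-0.1, 0.1, -0.4]
opening: 0.0425
gripper_force: 0.0
```

Request:
play_rows --pt "0 0 0 0 0 0" --pt "0 0 0 0 0 0" --pt "0 0 0 0 0 0" --pt "0 0 0 0 0 0" --pt "0 0 0 0 0 0" --pt "0 0 0 0 0 0" --fingers 0 --grip_force 25

```text
t: 21.8
tool_pos: [0.5922, 0.2379, 0.0845]
ee_rot: [[0.0, 1.0, 0.001], [1.0, -0.0, 0.0], [0.0, 0.001, -1.0]]
contact_force: [-3.5, 0.2, 5.9]
opening: 0.0225
gripper_force: 24.0
```

Request:
play_rows --pt "0 -0.05 -0.02 0 0 0" --pt "0 0 0 0 0 0" --pt "0 0 0 0 0 0"

```text
t: 22.1
tool_pos: [0.591, 0.2377, 0.0842]
ee_rot: [[0.0, 1.0, 0.001], [1.0, -0.0, 0.0], [0.0, 0.001, -1.0]]
contact_force: [-0.4, 0.1, 3.0]
opening: 0.0226
gripper_force: 24.4
```

```bash
python3 - <<'E'
from h import *
from station import r,capture
o=r.get_obs(); print(o["t"],np.round(o["tool_pos"],4),np.round(o["contact_force"],1),np.round(o["moment"],2),o["opening"])
s=capture("side"); cv2.imwrite("pics/e50.png",s)
for th in (130,150,170): print(stop(s,"side",50,.5901,.235,.0635,th))
E
```

```text
22.1 [0.591  0.2377 0.0842] [-0.4  0.1  3. ] [-0.04  0.21  0.06] 0.022596704124691364
(array([-18.49,   0.76]), 19.0, 74)
(array([-1.28,  7.42]), 213.0, 74)
(array([-0.67, -1.7 ]), 41.0, 74)
```

Request:
play_rows --pt "0 0 -0.2 0 0 0" --pt "0 0 -0.4 0 0 0" --pt "0 0 -0.8 0 0 0" --pt "0 0 -1 0 0 0" --pt "0 0 -0.9 0 0 0" --pt "0 0 -0.6 0 0 0" --pt "-0.2 0.04 -0.2 0 0 0" --pt "-0.5 0.1 0 0 0 0" --pt "-0.8 0.17 0 0 0 0" --pt "-0.9 0.19 0 0 0 0" --pt "-0.9 0.19 0 0 0 0" --pt "-0.9 0.19 0 0 0 0"

```text
t: 23.35
tool_pos: [0.6126, 0.1307, 0.1853]
ee_rot: [[0.001, 1.0, -0.002], [1.0, -0.001, -0.0], [-0.0, -0.002, -1.0]]
contact_force: [0.0, 0.3, -0.5]
opening: 0.0223
gripper_force: 24.4
```

Request:
play_rows --pt "-0.9 0.19 0 0 0 0" --pt "-0.9 0.19 0 0 0 0" --pt "-0.9 0.19 0 0 0 0" --pt "-0.9 0.19 0 0 0 0" --pt "-0.9 0.19 0 0 0 0" --pt "-0.8 0.17 0 0 0 0" --pt "-0.5 0.1 0 0 0 0" --pt "-0.2 0.06 0 0 0 0" --pt "0 0 0 0 0 0" --pt "0 0 0 0 0 0"

```text
t: 24.35
tool_pos: [0.6446, -0.0167, 0.1864]
ee_rot: [[-0.0, 1.0, -0.0], [1.0, 0.0, 0.0], [0.0, -0.0, -1.0]]
contact_force: [-0.4, 0.9, -0.1]
opening: 0.0225
gripper_force: 24.4
```

Request:
play_rows --pt "-0.25 0.06 0.3 0 0 0" --pt "0 0 0.8 0 0 0" --pt "0 0 0.9 0 0 0" --pt "0 0 0.9 0 0 0" --pt "0 0 0.9 0 0 0" --pt "0 0 0.6 0 0 0" --pt "0 0 0.24 0 0 0" --pt "0 0 0 0 0 0" --pt "0 0 0 0 0 0"

```text
t: 25.25
tool_pos: [0.6469, -0.0236, 0.0715]
ee_rot: [[0.0, 1.0, 0.002], [1.0, -0.0, -0.0], [-0.0, 0.002, -1.0]]
contact_force: [0.8, 0.1, -0.3]
opening: 0.0225
gripper_force: 24.4
```

```bash
cat >> h.py <<'E'
def held(k,x,y,off,tag):
    from station import r,capture
    o=r.get_obs(); T=o["tool_pos"]; print(o["t"],np.round(T,4),np.round(o["contact_force"],1),round(o["opening"],4))
    s=capture("side"); cv2.imwrite(f"pics/{tag}.png",s)
    for th in (130,150,170,190): print(th,stop(s,"side",k,x,y,T[2]-off,th))
    p=np.array([x,y,.1]); print([np.round((proj("side",p+d)-proj("side",p))[0],2).tolist() for d in np.eye(3)*.001])
E
python3 -c "
from h import *; held(50,.6472,-.0255,.0207,'f50')"
```

```text
25.25 [ 0.6469 -0.0236  0.0715] [ 0.8  0.1 -0.3] 0.0225
130 (array([-0.1 , -0.93]), 90.0, 47)
150 (array([-0.17, -1.14]), 75.0, 47)
170 (array([-0.31, -2.44]), 45.0, 47)
190 (array([-0.47, -2.55]), 35.0, 47)
[[-0.34, -0.0], [0.0, 0.13], [0.0, -0.31]]
```

Request:
play_rows --pt "0.04 -0.04 0.15 0 0 0" --pt "0.04 0 0.15 0 0 0" --pt "0 0 0.1 0 0 0" --pt "0 0 0.08 0 0 0" --pt "0 0 0 0 0 0" --pt "0 0 0 0 0 0"

```text
t: 25.9
tool_pos: [0.6453, -0.0216, 0.0585]
ee_rot: [[0.0, 1.0, 0.0], [1.0, -0.0, -0.0], [-0.0, 0.0, -1.0]]
contact_force: [0.1, 0.0, -0.1]
opening: 0.0226
gripper_force: 24.4
```

Request:
play_rows --pt "0 0 0.04 0 0 0" --pt "0 0 0 0 0 0" --pt "0 0 0 0 0 0"

```text
t: 26.2
tool_pos: [0.6454, -0.0215, 0.0577]
ee_rot: [[0.0, 1.0, 0.0], [1.0, -0.0, 0.0], [0.0, 0.0, -1.0]]
contact_force: [1.0, 1.1, 1.6]
opening: 0.0223
gripper_force: 24.4
```

Request:
play_rows --pt "0 0 0.03 0 0 0" --pt "0 0 0 0 0 0" --pt "0 0 0 0 0 0"

```text
t: 26.5
tool_pos: [0.6455, -0.0215, 0.0572]
ee_rot: [[0.0, 1.0, 0.001], [1.0, -0.0, -0.0], [-0.0, 0.001, -1.0]]
contact_force: [0.7, 2.5, 5.1]
opening: 0.0228
gripper_force: 24.9
```

Request:
play_rows --pt "0.05 0.01 0 0 0 0" --pt "0 0 0 0 0 0" --pt "0 0 0 0 0 0"

```text
t: 26.8
tool_pos: [0.6457, -0.0207, 0.0571]
ee_rot: [[0.0, 1.0, 0.0], [1.0, -0.0, -0.001], [-0.001, 0.0, -1.0]]
contact_force: [-1.2, -2.0, 4.8]
opening: 0.0224
gripper_force: 24.9
```

Request:
play_rows --pt "0 0 0 0 0 0" --pt "0 0 0 0 0 0" --pt "0 0 0 0 0 0" --pt "0 0 0 0 0 0" --pt "0 0 0 0 0 0" --fingers 0.5

```text
t: 27.3
tool_pos: [0.6455, -0.0203, 0.0566]
ee_rot: [[0.0, 1.0, -0.0], [1.0, -0.0, 0.0], [0.0, -0.0, -1.0]]
contact_force: [0.6, 0.1, -0.8]
opening: 0.0427
gripper_force: 0.0
```

```bash
python3 -c "
from h import *; held(50,.6472,-.0255,.0202,'r50')"
```

```text
27.3 [ 0.6455 -0.0203  0.0566] [ 0.6  0.1 -0.8] 0.0427
130 (array([ 0.22, -2.66]), 151.0, 47)
150 (array([0.24, 0.12]), 64.0, 47)
170 (array([ 0.13, -1.07]), 32.0, 47)
190 (array([ 0.41, -1.23]), 24.0, 47)
[[-0.34, -0.0], [0.0, 0.13], [0.0, -0.31]]
```

Request:
play_rows --pt "0 0 -0.3 0 0 0" --pt "0 0 -0.7 0 0 0" --pt "0 0 -1 0 0 0" --pt "0 0 -1 0 0 0" --pt "0 0 -1 0 0 0" --pt "0 0 -1 0 0 0" --pt "0.3 -0.04 -0.8 0 0 0" --pt "0.7 -0.09 -0.4 0 0 0" --pt "1 -0.12 0 0 0 0" --pt "1 -0.12 0 0 0 0" --pt "1 -0.12 0 0 0 0" --pt "1 -0.12 0 0 0 0" --fingers 0.58

```text
t: 28.55
tool_pos: [0.6296, 0.1067, 0.2115]
ee_rot: [[-0.0, 1.0, -0.001], [1.0, 0.0, 0.0], [0.0, -0.001, -1.0]]
contact_force: [-1.0, -0.2, 0.2]
opening: 0.0499
gripper_force: 0.0
```

Request:
play_rows --pt "1 -0.12 0 0 0 0" --pt "1 -0.12 0 0 0 0" --pt "1 -0.12 0 0 0 0" --pt "1 -0.12 0 0 0 0" --pt "1 -0.12 0 0 0 0" --pt "1 -0.12 0 0 0 0" --pt "1 -0.12 0 0 0 0" --pt "0.8 -0.1 0 0 0 0" --pt "0.5 -0.06 0 0 0 0" --pt "0 0 0 0 0 0" --pt "0 0 0 0 0 0"

```text
t: 29.65
tool_pos: [0.6053, 0.3119, 0.2116]
ee_rot: [[0.0, 1.0, -0.0], [1.0, -0.0, -0.0], [-0.0, -0.0, -1.0]]
contact_force: [-1.1, -0.2, -0.0]
opening: 0.0497
gripper_force: 0.0
```

Request:
play_rows --pt "0.5 -0.08 0 0 0 0" --pt "0.5 -0.08 0 0 0 0" --pt "0 0 0.3 0 0 0" --pt "0 0 0.8 0 0 0" --pt "0 0 0.9 0 0 0" --pt "0 0 0.9 0 0 0" --pt "0 0 0.8 0 0 0" --pt "0 0 0.5 0 0 0" --pt "0 0 0.3 0 0 0" --pt "0 0 0 0 0 0" --pt "0 0 0 0 0 0"

```text
t: 30.75
tool_pos: [0.6018, 0.3374, 0.1001]
ee_rot: [[0.0, 1.0, 0.001], [1.0, -0.0, 0.001], [0.001, 0.001, -1.0]]
contact_force: [-0.1, -0.2, -0.8]
opening: 0.0494
gripper_force: 0.0
```

Request:
play_rows --pt "0 0 0 0 0 0" --pt "0 0 0 0 0 0" --pt "0 0 0 0 0 0" --pt "0 0 0 0 0 0" --pt "0 0 0 0 0 0" --pt "0 0 0 0 0 0" --fingers 0 --grip_force 30

```text
t: 31.35
tool_pos: [0.6016, 0.3374, 0.1]
ee_rot: [[0.0, 1.0, 0.001], [1.0, -0.0, 0.0], [0.0, 0.001, -1.0]]
contact_force: [-1.9, -0.6, 6.5]
opening: 0.0273
gripper_force: 30.0
```

Request:
play_rows --pt "0 0 -0.2 0 0 0" --pt "0 0 -0.4 0 0 0" --pt "0 0 -0.8 0 0 0" --pt "0 0 -1 0 0 0" --pt "0 0 -0.9 0 0 0" --pt "0 0 -0.6 0 0 0" --pt "-0.3 0 -0.2 0 0 0" --pt "-0.6 0 0 0 0 0" --pt "-0.8 0 0 0 0 0" --pt "-0.9 0 0 0 0 0" --pt "-0.9 0 0 0 0 0" --pt "-0.9 0 0 0 0 0"

```text
t: 32.55
tool_pos: [0.601, 0.2257, 0.2012]
ee_rot: [[0.0, 1.0, -0.001], [1.0, -0.0, -0.0], [-0.0, -0.001, -1.0]]
contact_force: [0.2, -1.1, -1.0]
opening: 0.0273
gripper_force: 29.6
```

Request:
play_rows --pt "-0.9 0 0 0 0 0" --pt "-0.9 0 0 0 0 0" --pt "-0.9 0 0 0 0 0" --pt "-0.8 -0.2 0 0 0 0" --pt "-0.5 -0.5 0 0 0 0" --pt "-0.2 -0.8 0 0 0 0" --pt "0 -0.9 0 0 0 0" --pt "0 -0.8 0 0 0 0" --pt "0 -0.6 0 0 0 0" --pt "0 -0.3 0 0 0 0" --pt "0 0 0 0 0 0" --pt "0 0 0 0 0 0"

```text
t: 33.75
tool_pos: [0.4992, 0.122, 0.2017]
ee_rot: [[0.0, 1.0, 0.0], [1.0, -0.0, -0.0], [-0.0, 0.0, -1.0]]
contact_force: [0.4, 0.0, -0.0]
opening: 0.0273
gripper_force: 29.6
```

Request:
play_rows --pt "-0.12 -0.27 0.3 0 0 0" --pt "0 0 0.8 0 0 0" --pt "0 0 0.9 0 0 0" --pt "0 0 0.9 0 0 0" --pt "0 0 0.9 0 0 0" --pt "0 0 0.6 0 0 0" --pt "0 0 0.26 0 0 0" --pt "0 0 0 0 0 0" --pt "0 0 0 0 0 0"

```text
t: 34.65
tool_pos: [0.4927, 0.1192, 0.0859]
ee_rot: [[0.0, 1.0, 0.001], [1.0, -0.0, 0.0], [0.0, 0.001, -1.0]]
contact_force: [0.7, 0.8, 0.0]
opening: 0.0274
gripper_force: 29.7
```

```bash
python3 -c "
from h import *; held(100,.4928,.1154,.0282,'f100')"
```

```text
34.65 [0.4927 0.1192 0.0859] [0.7 0.8 0. ] 0.0274
130 (array([5.73, 5.05]), 280.0, 79)
150 (array([5.87, 4.5 ]), 220.0, 79)
170 (array([5.33, 2.67]), 151.0, 79)
190 (array([ 0.07, -1.34]), 40.0, 79)
[[-0.37, -0.0], [0.05, 0.16], [0.03, -0.34]]
```

x is good (0.07 px off). Next I lower to contact.

Request:
play_rows --pt "0 0 0.2 0 0 0" --pt "0 0 0.12 0 0 0" --pt "0 0 0.08 0 0 0" --pt "0 0 0 0 0 0" --pt "0 0 0 0 0 0"

```text
t: 35.2
tool_pos: [0.4923, 0.1192, 0.0754]
ee_rot: [[0.0, 1.0, 0.0], [1.0, -0.0, -0.0], [-0.0, 0.0, -1.0]]
contact_force: [0.7, 0.8, -0.1]
opening: 0.0271
gripper_force: 29.6
```

Request:
play_rows --pt "0 0 0.04 0 0 0" --pt "0 0 0 0 0 0" --pt "0 0 0 0 0 0"

```text
t: 35.5
tool_pos: [0.4925, 0.1192, 0.075]
ee_rot: [[0.0, 1.0, 0.001], [1.0, -0.0, -0.0], [-0.0, 0.001, -1.0]]
contact_force: [-0.7, 0.9, 6.5]
opening: 0.0276
gripper_force: 30.5
```

Request:
play_rows --pt "0 0 0 0 0 0" --pt "0 0 0 0 0 0" --pt "0 0 0 0 0 0" --pt "0 0 0 0 0 0" --pt "0 0 0 0 0 0" --pt "0 0 0 0 0 0" --fingers 0.58

```text
t: 36.1
tool_pos: [0.492, 0.1192, 0.0742]
ee_rot: [[0.0, 1.0, -0.0], [1.0, -0.0, 0.0], [0.0, -0.0, -1.0]]
contact_force: [0.7, 0.2, -0.4]
opening: 0.0497
gripper_force: 0.0
```

```bash
python3 -c "
from h import *; held(100,.4928,.1154,.028,'r100')"
```

```text
36.1 [0.492  0.1192 0.0742] [ 0.7  0.2 -0.4] 0.0497
130 (array([5.85, 2.37]), 274.0, 79)
150 (array([5.91, 1.92]), 225.0, 79)
170 (array([ 6.24, -0.15]), 129.0, 79)
190 (array([ 6.4, -0.1]), 117.0, 79)
[[-0.37, -0.0], [0.05, 0.16], [0.03, -0.34]]
```

Request:
play_rows --pt "0 0 -0.3 0 0 0" --pt "0 0 -0.7 0 0 0" --pt "0 0 -1 0 0 0" --pt "0 0 -1 0 0 0" --pt "0 0 -1 0 0 0" --pt "0 0 -1 0 0 0" --pt "0 0 -0.9 0 0 0" --pt "0 0 -0.5 0 0 0"

```text
t: 36.95
tool_pos: [0.4925, 0.1192, 0.2368]
ee_rot: [[0.0, 1.0, 0.003], [1.0, -0.0, 0.0], [0.0, 0.003, -1.0]]
contact_force: [-1.5, -0.3, -0.5]
opening: 0.0498
gripper_force: 0.0
```

Request:
play_rows --pt "0.4 0 0 0 0 0" --pt "0.8 0 0 0 0 0" --pt "0.9 0 0 0 0 0" --pt "0.9 0 0 0 0 0" --pt "0.9 0 0 0 0 0" --pt "0.8 0 0 0 0 0" --pt "0.4 0 0 0 0 0" --pt "0 0 0 0 0 0" --pt "0 0 0 0 0 0" --fingers 0.7

```text
t: 37.85
tool_pos: [0.492, 0.2464, 0.2339]
ee_rot: [[0.0, 1.0, -0.001], [1.0, -0.0, -0.0], [-0.0, -0.001, -1.0]]
contact_force: [-0.3, 0.3, 0.2]
opening: 0.0601
gripper_force: 0.0
```

Request:
play_rows --pt "0.08 -0.02 0.3 0 0 0" --pt "0 0 0.8 0 0 0" --pt "0 0 0.9 0 0 0" --pt "0 0 0.9 0 0 0" --pt "0 0 0.8 0 0 0" --pt "0 0 0.6 0 0 0" --pt "0 0 0.34 0 0 0" --pt "0 0 0 0 0 0" --pt "0 0 0 0 0 0"

```text
t: 38.75
tool_pos: [0.4919, 0.2486, 0.1188]
ee_rot: [[0.001, 1.0, 0.001], [1.0, -0.001, 0.0], [0.0, 0.001, -1.0]]
contact_force: [-0.3, 0.2, 0.5]
opening: 0.0593
gripper_force: 0.0
```

Request:
play_rows --pt "0 0 0 0 0 0" --pt "0 0 0 0 0 0" --pt "0 0 0 0 0 0" --pt "0 0 0 0 0 0" --pt "0 0 0 0 0 0" --pt "0 0 0 0 0 0" --pt "0 0 0 0 0 0" --fingers 0 --grip_force 35

```text
t: 39.45
tool_pos: [0.4918, 0.2488, 0.1189]
ee_rot: [[0.0, 1.0, 0.001], [1.0, -0.0, 0.0], [0.0, 0.001, -1.0]]
contact_force: [-2.0, -0.6, 6.8]
opening: 0.0333
gripper_force: 34.3
```

Request:
play_rows --pt "0 0 -0.2 0 0 0" --pt "0 0 -0.4 0 0 0" --pt "0 0 -0.8 0 0 0" --pt "0 0 -1 0 0 0" --pt "0 0 -0.9 0 0 0" --pt "0 0 -0.6 0 0 0" --pt "0 0.2 -0.2 0 0 0" --pt "-0.1 0.5 0 0 0 0" --pt "-0.3 0.7 0 0 0 0" --pt "-0.5 0.7 0 0 0 0" --pt "-0.7 0.7 0 0 0 0" --pt "-0.7 0.7 0 0 0 0"

```text
t: 40.65
tool_pos: [0.5798, 0.1905, 0.22]
ee_rot: [[0.0, 1.0, -0.001], [1.0, -0.0, -0.0], [-0.0, -0.001, -1.0]]
contact_force: [1.3, 0.4, -1.4]
opening: 0.0333
gripper_force: 34.9
```

Request:
play_rows --pt "-0.7 0.7 0 0 0 0" --pt "-0.7 0.6 0 0 0 0" --pt "-0.6 0.4 0 0 0 0" --pt "-0.5 0.2 0 0 0 0" --pt "-0.3 0.1 0 0 0 0" --pt "-0.1 0 0 0 0 0" --pt "0 0 0 0 0 0" --pt "0 0 0 0 0 0"

```text
t: 41.45
tool_pos: [0.6288, 0.1194, 0.221]
ee_rot: [[-0.001, 1.0, 0.0], [1.0, 0.001, 0.0], [0.0, 0.0, -1.0]]
contact_force: [0.1, -0.8, -1.3]
opening: 0.0334
gripper_force: 34.9
```

Lower from 0.221 to about 0.105, then check.

Request:
play_rows --pt "0 0 0.3 0 0 0" --pt "0 0 0.8 0 0 0" --pt "0 0 0.9 0 0 0" --pt "0 0 0.9 0 0 0" --pt "0 0 0.9 0 0 0" --pt "0 0 0.6 0 0 0" --pt "0 0 0.24 0 0 0" --pt "0 0 0 0 0 0" --pt "0 0 0 0 0 0"

```text
t: 42.35
tool_pos: [0.6294, 0.1189, 0.1056]
ee_rot: [[0.0, 1.0, 0.001], [1.0, -0.0, 0.0], [0.0, 0.001, -1.0]]
contact_force: [0.0, -0.0, -1.1]
opening: 0.0332
gripper_force: 34.9
```

```bash
python3 -c "
from h import *; held(250,.6299,.1153,.0352,'f250')"
```

```text
42.35 [0.6294 0.1189 0.1056] [ 0.  -0.  -1.1] 0.0332
130 (array([-0.16, -0.74]), 188.0, 105)
150 (array([-0.14,  0.34]), 122.0, 105)
170 (array([-0.06, -1.41]), 71.0, 105)
190 (array([ 0.08, -1.59]), 61.0, 105)
[[-0.37, -0.0], [0.01, 0.16], [0.01, -0.34]]
```

Request:
play_rows --pt "0 0 0.2 0 0 0" --pt "0 0 0.12 0 0 0" --pt "0 0 0.06 0 0 0" --pt "0 0 0 0 0 0" --pt "0 0 0 0 0 0"

```text
t: 42.9
tool_pos: [0.6291, 0.1188, 0.0954]
ee_rot: [[0.0, 1.0, 0.0], [1.0, -0.0, 0.0], [0.0, 0.0, -1.0]]
contact_force: [-1.0, 0.5, -1.1]
opening: 0.0335
gripper_force: 35.2
```

Request:
play_rows --pt "0 0 0.04 0 0 0" --pt "0 0 0 0 0 0" --pt "0 0 0 0 0 0"

```text
t: 43.2
tool_pos: [0.6293, 0.1188, 0.095]
ee_rot: [[0.0, 1.0, 0.001], [1.0, -0.0, 0.0], [0.0, 0.001, -1.0]]
contact_force: [-2.4, 2.4, 5.9]
opening: 0.033
gripper_force: 35.9
```

Request:
play_rows --pt "0.025 -0.025 0 0 0 0" --pt "0 0 0 0 0 0" --pt "0 0 0 0 0 0"

```text
t: 43.5
tool_pos: [0.629, 0.1192, 0.0949]
ee_rot: [[0.0, 1.0, 0.002], [1.0, -0.0, -0.0], [-0.0, 0.002, -1.0]]
contact_force: [-0.4, 0.5, 5.2]
opening: 0.0327
gripper_force: 35.4
```

Request:
play_rows --pt "0 0 0 0 0 0" --pt "0 0 0 0 0 0" --pt "0 0 0 0 0 0" --pt "0 0 0 0 0 0" --pt "0 0 0 0 0 0" --pt "0 0 0 0 0 0" --fingers 0.7

```text
t: 44.1
tool_pos: [0.6284, 0.1193, 0.0942]
ee_rot: [[0.0, 1.0, -0.0], [1.0, -0.0, 0.0], [0.0, -0.0, -1.0]]
contact_force: [0.9, -0.9, -0.7]
opening: 0.0596
gripper_force: 0.0
```

Request:
play_rows --pt "0 0 -0.3 0 0 0" --pt "0 0 -0.7 0 0 0" --pt "0 0 -1 0 0 0" --pt "0 0 -1 0 0 0" --pt "0 0 -1 0 0 0" --pt "0 0 -1 0 0 0" --pt "0 0 -0.9 0 0 0" --pt "0 0 -0.3 0 0 0"

```text
t: 44.9
tool_pos: [0.6291, 0.1194, 0.2523]
ee_rot: [[0.0, 1.0, 0.005], [1.0, -0.0, 0.0], [0.0, 0.005, -1.0]]
contact_force: [-0.4, -0.4, -0.1]
opening: 0.0599
gripper_force: 0.0
```

Request:
play_rows --pt "1 -0.6 0 0 0 0" --pt "1 -0.6 0 0 0 0" --pt "1 -0.6 0 0 0 0" --pt "1 -0.6 0 0 0 0" --pt "1 -0.6 0 0 0 0" --pt "1 -0.6 0 0 0 0" --pt "1 -0.6 0 0 0 0" --pt "1 -0.6 0 0 0 0" --pt "1 -0.6 0 0 0 0" --pt "1 -0.6 0 0 0 0" --pt "1 -0.6 0 0 0 0" --pt "1 -0.6 0 0 0 0"

```text
t: 46.1
tool_pos: [0.4476, 0.4202, 0.2487]
ee_rot: [[0.0, 1.0, -0.001], [1.0, -0.0, -0.001], [-0.001, -0.001, -1.0]]
contact_force: [0.5, -0.1, 0.1]
opening: 0.06
gripper_force: 0.0
```

```bash
python3 - <<'E'
from h import *
from station import capture
P2={25:(.4996,-.0231,.030),50:(.6472,-.0255,.037),100:(.4928,.1154,.047),250:(.6299,.1153,.060)}
t=capture("top"); s=capture("side"); hsv=cv2.cvtColor(t,cv2.COLOR_BGR2HSV).astype(int)
cork=(hsv[...,0]>5)&(hsv[...,0]<22)&(hsv[...,1]>60)&(hsv[...,2]>110)
for k,(x,y,z) in P2.items():
    zz,rr,z0,z1=F[k]; b,a=blob(t.min(2)>225,proj("top",[x,y,z+z1])[0]); q,_=fit("top",b,rr,z+z1-.001,z+z1)
    print(k,"stopper-ring0",np.round((q-[x,y])*1000,1),a,"side",stop(s,"side",k,x,y,z,190))
cv2.imwrite("pics/fin.png",np.hstack([cv2.resize(t[170:300,320:450],(400,400)),cv2.resize(s[110:240,270:400],(400,400))]))
E
```

```text
25 stopper-ring0 [0.7 0.7] 44.0 side (array([9.38, 5.93]), 42.0, 34)
50 stopper-ring0 [0.  2.3] 68.0 side (array([5.52, 1.27]), 90.0, 47)
100 stopper-ring0 [ 0.4 -0.1] 120.0 side (array([ 0.09, -1.27]), 42.0, 79)
250 stopper-ring0 [0.9 1. ] 174.0 side (array([-2.03, -2.16]), 90.0, 105)
```

View pics/fin.png

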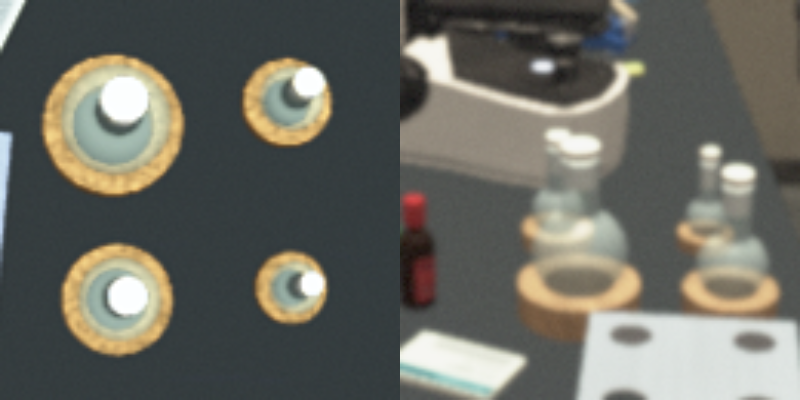

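All four flasks sit upright in the right rings: the stoppers are within 0.1–1 mm of the ring axes, except flask_50 at 2.3 mm at the stopper, under 2° of lean. The oil bottle is untouched.

```bash
python3 -c "
from station import r; print(r.close_job())"
```

```text
the job is handed in; nothing more can be done
None
```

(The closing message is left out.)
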